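# Turn the knife blank over in its jig and set the bevel dial

## Robot

A 6-joint arm with a two-finger parallel gripper is mounted at the origin on the work surface. World frame = base frame: x ahead of the robot, y to its left, z up, the work surface at z = 0. Lengths are in m, angles in rad, forces in N, time in s.
With the tool pointing down it reaches from about 0.3 to 0.775 m from the base axis. Payload 14.6 kg.
Tool frame: the origin (TCP) lies midway between the tips of the shut fingers; the grasp point (between the pads) lies 19 mm behind it (ctrl.pinch_z is the z of the grasp point in the tool frame, in m); z points along the fingers, y is the line along which they close (so a half turn about z gives the same grasp; the last joint's range is limited). The gripper opens to 94 mm and grips with 3 to 60 N. Pads are 16 mm wide; open, the fingers measure 119 mm over their backs; the gripper's body (75 mm by 177 mm) begins 78 mm behind the grasp point.
Start: joints at [1.051, 0.3, 1.521, -0, 1.321, -0.067], TCP at [0.241, 0.495, 0.17] pointing down, gripper open.
Joint ranges: [-3.03, 3.03], [-0.79, 2.21], [0.23, 2.52], [-1.04, 4.18], [0, 3.07], [-2.55, 2.55]. Speed limits (rad/s): [2.22, 2.22, 2.57, 3.14, 3.14, 3.14].

## Interface

Orientations are given as [roll, pitch, yaw] about the fixed x, y, z axes, in that order (R = Rz(yaw) Ry(pitch) Rx(roll)).
In Python, from station import ctrl, camera, ticket gives the robot as it stands. The module is installed in compiled form; this text tells all that it offers.
- The arm moves only by the shell command python3 -m inch 'ROWS' [FORCE]. ROWS is text: rows parted by semicolons, each of 7 numbers parted by spaces: the opening, from -1 (shut) to 1 (fully open), then the shift along the tool's x, y, z in units of 0.03 m (1.0 is 0.03 m), then the turn, a rotation vector about the tool's x, y, z in units of 10 degrees (1.0 is 10 degrees). In form: grip dx dy dz rx ry rz; .... A call has 1 to 10 rows; each row shifts and turns the commanded pose from where the row before left it, along the tool's axes as they then stand; what a row does not reach is not made up. A row lasts 1/8 s, in which the tool goes at most 62.5 mm and 10.7 degrees, less where a joint would pass 70% of its speed; a pose out of reach is approached as far as the arm can. A call with a number of a shift or a turn outside -1 to 1 is refused whole. A call with a gripper value outside its range is refused whole. The fingers move at their own pace and stop on an object; FORCE is the grip in N (left out, the last holds). Time passes only in rows, so rows that do not move let the fingers close. It gives the time, the measured TCP pose, the force, the opening and the grip force at its end, in the units of the state.
- ctrl.get_obs(): the state, without advancing time (a new reading comes with each control period).
- camera(name): name is "side" or "top"; returns a dict with "img" (384x512x3 uint8, blue, green, red), "range_z" (384x512 float32, m along the optical axis (not along the pixel's ray), 0 where there is no reading), "intrinsics" (3x3 intrinsics, pixels), "k1" (the pictures are not rectified: a ray, as slopes to the right and down, at radius r is drawn at 1 + k1 r^2 times it, then the intrinsics apply), "view" (4x4, takes a point from world to camera coordinates). Camera axes: x right, y down, z forward; pixel columns grow to the right and rows downward; lengths in m; the calibration is good to about 2 mm. A picture is of the moment at which its call begins.
- ticket.hand_in(): hands the job in; it is judged then, once.
The state is a dict: "time_s": time; "qpos": joint angles; "joint_vel": joint speeds; "tau": joint torques, N m; "ee_pos": TCP position; "eef_rot": TCP orientation; "force": force on the tool from outside, world axes, zero at the start; "moment": the same for the moment, N m; "grip_width": finger opening in m; "grip_force": force on a finger pad.
Only numpy, scipy, OpenCV 4.12 (cv2) and the standard library are available. Lean on these libraries where they do the work, as an engineer would, in place of code of your own. Each camera call takes 0.05 s, during which the arm holds its last target. There are 200 camera calls.

## Task

One face of the knife blank is done, so set up for the other: take the blank holder by its orange bar and swing it gently all the way over until it lies flat with the blank's blue face up. Then turn the black dial on the sloping blue box until its white pointer stands at the red mark, without turning the red mark's ring. Let go of everything and leave the other things on the bench where they are.

Things in the scene. Friction and masses are not known exactly. Their poses are not given: they have to be found in the camera images.
- jig: Blue turn-over jig, bolted down: base 200 x 150 x 12 mm, two posts 96 mm tall carry a hinge along the jig's own x axis. Origin: centre of the base's underside. Between the posts, 49 to 61 mm to either side of the hinge, a steel rest (60 mm long, 71 mm tall) for the holder to lie on.
- holder_hinge (a point): Centre of the hinge axis, 75 mm straight above the jig's origin; fixed to the jig and with its axes (x along the hinge; at the start the bar lies towards -y, in the end towards +y).
- holder (a joint): Swing of the blank holder, rad. 0: flat towards the jig's -y, the blank's bare-metal face up (as it starts). It goes up and over: 1.57 upright, 3.14 fully over, flat towards the jig's +y, blue face up; stops at both ends. Damped hinge (0.12 N m s/rad, friction 0.05 N m): left alone, the holder (about 0.35 kg) sinks slowly to the nearer side.
- holder_bar (a point): Middle of the orange round grip bar, 12 mm diameter, 90 mm long, parallel to the hinge, 109 mm from it; two 8 mm arms at its ends tie it to the holder. 29 mm free gap from bar to blank. At rest the bar lies 75 mm above the table, at the top of its swing 184 mm. It may turn between the fingers during the swing. The point turns with the holder (x along the bar).
- blank (a point): Middle of the knife blank clamped in the holder, 54 mm from the hinge; turns with the holder. The blank is 150 mm along the hinge, 5 mm thick, 34 to 74 mm from the hinge: one face bare metal, the other blue. The dark steel clamp block (120 mm along the hinge, 12 mm thick) reaches from 4 to 38 mm.
- dial_box: Blue wedge-shaped dial box, bolted down, 160 x 140 mm; its top face slopes 28 degrees, low edge (42 mm) at its own +x side (roughly away from the robot), high edge (125 mm) at its -x side. Origin: centre of the underside, straight below the dial's centre; the face is 85 mm high there.
- dial (a joint): Angle of the black dial, rad, growing clockwise as seen looking onto the sloping face; 0: pointer down the slope (box's +x side). Range -2.6 to 2.6; light friction (0.06 N m), stays where it is left.
- dial_grip (a point): Grip point of the dial, on its axis, 34 mm out from the slope. z: dial axis, out of the slope (28 degrees from vertical, leaning to the box's +x); x: along the grip bar to the white pointer's end. Grip bar 50 mm long (x), 14 mm thick (y), from 10 to 48 mm out from the slope, on a round skirt of 80 mm diameter, its top 10 mm out from the slope.
- dial_pointer (a point): Tip of the white pointer at the skirt's rim: 41 mm from the dial axis, 10 mm out from the sloping face; turns with the dial.
- index_mark (a point): Inner end of the red index mark on the aluminium ring (120 mm diameter, 6 mm thick) round the dial: 41 mm from the dial axis, 10 mm out from the sloping face, so it coincides with dial_pointer when the dial is set.
- index_ring (a joint): Angle of the ring with the red mark, rad, same zero and sense as the dial: the dial is set when its angle equals this one. It is very stiff and must stay as found.
- oil_bottle: Bystander: small closed white bottle with a blue label and red cap, 36 mm diameter, 100 mm tall, standing between the jig and the dial box; origin at the centre of its underside.
- tub: Bystander: closed yellow tub with a red lid, 80 mm diameter, 100 mm tall, standing behind the jig and the dial box; origin at the centre of its underside.
- screwdriver: Bystander: red-handled screwdriver lying between the jig and the dial box.
- wrench: Bystander: steel wrench lying at the left of the table.
- square: Bystander: small try square (dark wood stock, 120 mm steel blade) lying at the right.
- carton: Bystander: cardboard box 60 x 100 x 40 mm at the back left; origin at the centre of its underside.
- spare_blank: Bystander: spare steel knife blank, 160 x 32 x 4 mm, lying at the right; origin at the centre of its underside.

How it is judged:
On the way, in this order (a step that is already met when the one before it is completed fails the run):
1. the holder lies fully over, blue face up (value of joint holder above 3 rad), for 0.2 s.
2. the dial's pointer stands at the red mark (distance between dial_pointer and index_mark below 0.005 m), for 0.2 s.
At the end, for the whole second after the job is handed in: The holder lies over on its far rest, blue face up (swing above 3.0 of 3.14 rad), the white pointer's tip is within 5 mm of the red mark's inner end (about 7 degrees), and both are at rest (value of joint holder above 3 rad and distance between dial_pointer and index_mark below 0.005 m and velocity of joint dial between -0.05 and 0.05 rad/s and velocity of joint holder between -0.05 and 0.05 rad/s); the robot touches nothing.
It fails at once if the holder is flung (faster than 4 rad/s) (velocity of joint holder above 4 rad/s or velocity of joint holder below -4 rad/s).
It fails at once if the red mark's ring is turned (mark moved more than 3 mm) (distance of index_mark from where it was at the start of the episode above 0.003 m).
It fails at once if a bystander is moved more than 30 mm (distance of any of oil_bottle, tub, screwdriver, wrench, square, carton, spare_blank from where it was at the start of the episode above 0.03 m).
It also fails if it takes over 67 s, if anything falls off the work surface, if the arm or the gripper's body presses on something with over 40 N, if the wrist force passes 120 N, or if a joint passes its speed limit or range.

## Working session

There is one attempt and no reset: what is moved stays moved. The work goes in short steps, Python scripts to look and compute and a shell command to move; the robot and the scene stay as the last step left them, time stands still between calls to the robot, and variables do not carry over. Pictures are saved under pics/ and viewed, at most 10 in all, crops included, and the job is handed in when it is done.

```bash
mkdir -p pics; cat > h.py <<'E'
import numpy as np, cv2
from station import ctrl, camera, ticket
from scipy.spatial.transform import Rotation as R
def cloud(c):
    # world point for every pixel (undistorted) from range
    K=c["intrinsics"];k=float(c["k1"]);h,w=c["range_z"].shape
    u,v=np.meshgrid(np.arange(w),np.arange(h))
    p=np.stack([u,v],-1).reshape(-1,1,2).astype(np.float64)
    s=cv2.undistortPoints(p,K,np.array([k,0,0,0.])).reshape(h,w,2)
    z=c["range_z"][...,None]
    P=np.concatenate([s*z,z],-1)
    V=np.array(c["view"]);return (P-V[:3,3])@V[:3,:3]
def rays(c,uv):
    s=cv2.undistortPoints(np.array(uv,float).reshape(-1,1,2),c["intrinsics"],np.array([float(c["k1"]),0,0,0.])).reshape(-1,2)
    V=np.array(c["view"]);d=np.c_[s,np.ones(len(s))]@V[:3,:3]
    return -V[:3,:3].T@V[:3,3],d
def onplane(c,uv,z):
    o,d=rays(c,uv);return o+d*((z-o[2])/d[:,2])[:,None]
E
python3 - <<'E'
from h import *
for n in("side","top"):
    c=camera(n);cv2.imwrite(f"pics/{n}0.png",c["img"]);np.savez(f"pics/{n}0.npz",**c)
    V=c["view"];print(n,-V[:3,:3].T@V[:3,3],V[2,:3],c["k1"])
print(ctrl.get_obs(),ctrl.pinch_z)
E
```

```text
side [ 0.2979542  -0.86958334  0.97115185] [ 0.22335644  0.68718803 -0.69129192] -0.12843646444038054
top [0.31052034 0.01315994 1.4476519 ] [ 0.19535555 -0.00245455 -0.98072941] -0.03725983635366643
{'time_s': 0.1, 'qpos': array([ 1.05136451e+00,  3.00397538e-01,  1.52147313e+00, -6.33771624e-06,
        1.32075616e+00, -6.65907121e-02]), 'joint_vel': array([ 0.00192429, -0.00206569, -0.00062188, -0.00030165, -0.00014678,
       -0.00069833]), 'tau': array([ 1.23440201e-03, -5.32642579e+01, -3.53288269e+01,  7.10172113e-02,
        2.34550936e-02, -3.87439832e-05]), 'ee_pos': array([0.24050344, 0.49433102, 0.16977238]), 'eef_rot': array([-3.14056036e+00, -6.26905173e-05,  2.68875309e+00]), 'force': array([-0.15959062,  0.01263258,  0.50559   ]), 'moment': array([-0.02631388, -0.01165208,  0.00371779]), 'grip_force': 0.0, 'grip_width': 0.09421643455533615} -0.0188
```

View pics/top0.png

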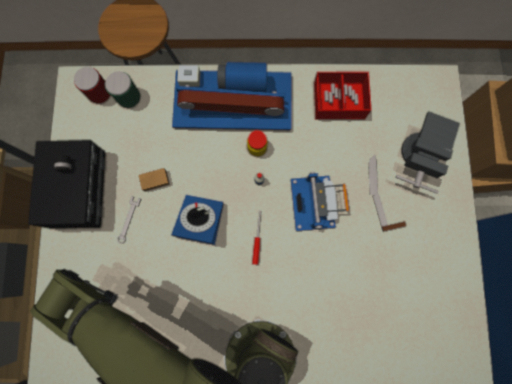

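View pics/side0.png

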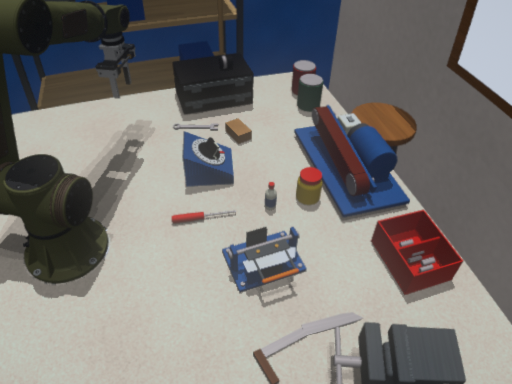

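The top view shows the jig at about (315,202) with its orange bar at (346,198), and the dial box at (198,218). The bottle is at (259,179) and the screwdriver at (257,240). The side view shows the bar at (281,276) and the dial at (209,151).

```bash
cat > m.py <<'E'
from h import *
def load(n): 
    d=np.load(n);return {k:d[k] for k in d}
E
python3 - <<'E'
from m import *
t=load("pics/top0.npz");s=load("pics/side0.npz")
a=cv2.resize(t["img"][165:255,160:235],None,fx=5.3,fy=5.3,interpolation=cv2.INTER_CUBIC)
b=cv2.resize(s["img"][125:195,170:245],None,fx=5.3,fy=5.3,interpolation=cv2.INTER_CUBIC)
d=cv2.resize(t["img"][165:240,280:360],None,fx=4,fy=4,interpolation=cv2.INTER_CUBIC)
out=np.zeros((600,800,3),np.uint8)
out[:a.shape[0]//1,:a.shape[1]]=a[:600]
hh=min(b.shape[0],600);out[:hh,400:400+b.shape[1]]=b[:hh,:400]
cv2.imwrite("pics/crop1.png",out)
for n,c,roi in(("top",t,(175,225,330,360)),("side",s,(260,295,250,310))):
    P=cloud(c);hsv=cv2.cvtColor(c["img"],cv2.COLOR_BGR2HSV)
    m=cv2.inRange(hsv,(5,150,120),(20,255,255));k=np.zeros_like(m);k[roi[0]:roi[1],roi[2]:roi[3]]=1;m=m*k
    v,u=np.nonzero(m);r=cv2.minAreaRect(np.c_[u,v].astype(np.float32));print(n,len(u),r)
    Q=P[v,u];print(np.median(Q,0),Q.min(0),Q.max(0))
    box=cv2.boxPoints(r);e=sorted([(np.linalg.norm(box[i]-box[(i+1)%4]),i) for i in range(4)])
    ends=[(box[i]+box[(i+1)%4])/2 for _,i in e[:2]]
    print(ends,onplane(c,ends,.079))
    # blue items: jig, box
    for nm,lo,hi in(("blue",(100,120,60),(125,255,255)),):
        mm=cv2.inRange(hsv,lo,hi);cs,_=cv2.findContours(mm,cv2.RETR_EXTERNAL,2)
        for q in cs:
            if 250<cv2.contourArea(q)<6000: print(nm,cv2.minAreaRect(q),cv2.approxPolyDP(q,4,True).reshape(-1,2).tolist())
E
```

```text
top 62 ((345.41326904296875, 197.4364013671875), (25.317522048950195, 2.508943796157837), 81.25383758544922)
[ 0.54877771 -0.30497561  0.08104383] [ 0.31052034 -0.33147127 -0.00070938] [0.59801982 0.01315994 1.4476519 ]
[array([343.4884 , 184.92484], dtype=float32), array([347.33813, 209.94797], dtype=float32)] [[ 0.59760986 -0.30094572  0.079     ]
 [ 0.50674322 -0.31019584  0.079     ]]
blue ((197.30990600585938, 218.58340454101562), (42.189876556396484, 42.52568054199219), 12.33908748626709) [[186, 196], [181, 209], [204, 202], [214, 209], [216, 220], [208, 230], [192, 233], [178, 218], [173, 234], [213, 243], [221, 202]]
blue ((312.3902282714844, 203.01219177246094), (51.79239273071289, 38.09888458251953), 83.6598129272461) [[296, 179], [296, 228], [334, 226], [322, 217], [319, 223], [314, 221], [310, 182]]
side 128 ((279.9000244140625, 275.1999816894531), (3.4785053730010986, 35.73373031616211), 71.56505584716797)
[ 0.55276324 -0.31044631  0.08061378] [ 0.2979542  -0.86958334  0.07518016] [ 0.60132438 -0.30230484  0.97115185]
[array([296.85004, 269.55   ], dtype=float32), array(
[... 928 characters left out ...]
80.53767395019531) [[3, 54], [11, 112], [30, 109], [11, 56]]
blue ((71.24024200439453, 56.00156021118164), (28.83326530456543, 63.67017364501953), 80.90972137451172) [[100, 40], [49, 45], [39, 56], [45, 74], [95, 66], [103, 60]]
blue ((171.61585998535156, 43.04267883300781), (33.35032272338867, 94.86067962646484), 83.6598129272461) [[217, 22], [123, 33], [124, 41], [136, 48], [136, 56], [128, 61], [179, 55], [180, 50], [183, 58], [210, 55], [218, 50]]
blue ((230.43846130371094, 36.52339553833008), (33.13791275024414, 10.490897178649902), 87.61405944824219) [[229, 20], [226, 53], [233, 53], [235, 20]]
blue ((115.0, 10.0), (20.0, 56.0), 90.0) [[87, 0], [124, 3], [131, 20], [143, 19], [141, 0]]
```

View pics/crop1.png

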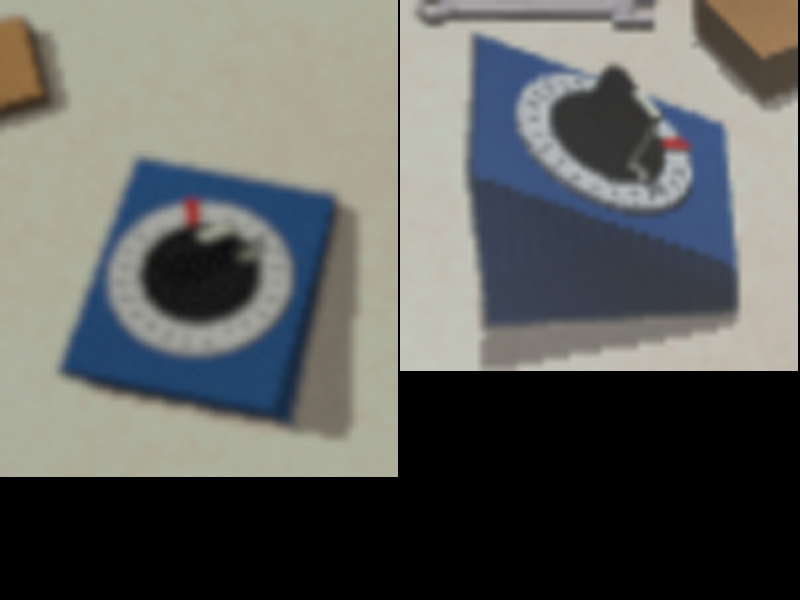

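The crop shows the red mark at about crop (192,212), i.e. top pixel (196,205). A pale pointer and highlights sit near crop (212,234) and (245,250). I'll put these into the face frame using both views.

```bash
python3 - <<'E'
from m import *
t=load("pics/top0.npz");s=load("pics/side0.npz")
img=[]
for n,c,(v0,v1,u0,u1) in(("top",t,(185,250,165,230)),("side",s,(128,185,180,238))):
    P=cloud(c);hsv=cv2.cvtColor(c["img"],cv2.COLOR_BGR2HSV).astype(int)
    roi=np.zeros(hsv.shape[:2],bool);roi[v0:v1,u0:u1]=1
    blue=(abs(hsv[...,0]-112)<14)&(hsv[...,1]>130)&roi
    Q=P[blue];Q=Q[(Q[:,2]>.03)&(Q[:,2]<.14)]
    best=None
    for _ in range(300):
        a=Q[np.random.choice(len(Q),3,0)];nn=np.cross(a[1]-a[0],a[2]-a[0]);nn/=np.linalg.norm(nn)+1e-12
        if nn[2]<0:nn=-nn
        if abs(np.degrees(np.arccos(nn[2]))-28)>6: continue
        i=abs((Q-a[0])@nn)<.003
        if best is None or i.sum()>best.sum():best=i
    F=Q[best];m=F.mean(0);nn=np.linalg.svd(F-m)[2][2];nn*=np.sign(nn[2])
    print(n,len(Q),best.sum(),"tilt",np.degrees(np.arccos(nn[2])),"yaw",np.degrees(np.arctan2(nn[1],nn[0])),m, "mean")
    white=(hsv[...,1]<60)&(hsv[...,2]>110)&roi
    W=P[white];d=(W-m)@nn;W=W[(d>-.003)&(d<.012)];print("ring pts",len(W),W.min(0),W.max(0),W.mean(0))
    red=((hsv[...,0]<8)|(hsv[...,0]>172))&(hsv[...,1]>130)&roi
    vu=np.argwhere(red);print("red",vu[:,::-1].mean(0),len(vu),P[red].mean(0))
E
```

```text
top 752 573 tilt 27.739217957894763 yaw -11.931178750857153 [0.46613504 0.21364526 0.09364638] mean
ring pts 458 [0.41817589 0.14206966 0.04054894] [0.57106338 0.30261719 0.13136291] [0.48103148 0.22117699 0.09310351]
red [195.83333333 204.66666667] 6 [0.53026752 0.22912226 0.07137621]
side 275 250 tilt 28.220896927031237 yaw -10.936151575689271 [0.46075399 0.2194054  0.09642348] mean
ring pts 318 [0.39217945 0.13266526 0.03897738] [0.57105716 0.28813283 0.12903032] [0.47404539 0.20560527 0.09408096]
red [221.6 151.8] 5 [0.53249004 0.22481837 0.06943125]
```

```bash
python3 - <<'E'
from m import *
t=load("pics/top0.npz");s=load("pics/side0.npz")
a=np.radians(-11.5);X=np.array([np.cos(a),np.sin(a),0]);th=np.radians(28)
N=np.cos(th)*np.array([0,0,1])+np.sin(th)*X; E=np.cos(th)*X-np.sin(th)*np.array([0,0,1]);Yl=np.cross(N,E)
m=(np.array([0.46613504,0.21364526,0.09364638])+[0.46075399,0.2194054,0.09642348])/2
def cast(c,uv,h,o0):
    o,d=rays(c,uv);k=((o0-o)@N+h)/(d@N);p=o+d*k[:,None]-o0
    return np.c_[p@E,p@Yl]
panels=[]
for n,c,(v0,v1,u0,u1) in(("top",t,(195,240,175,220)),("side",s,(128,180,182,236))):
    hsv=cv2.cvtColor(c["img"],cv2.COLOR_BGR2HSV).astype(int)
    wm=np.zeros(hsv.shape[:2],np.uint8)
    wm[v0:v1,u0:u1]=((hsv[...,1]<130)|(abs(hsv[...,0]-112)>20)|(hsv[...,2]<50))[v0:v1,u0:u1]
    nl,l,st,ce=cv2.connectedComponentsWithStats(wm)
    # component containing ring centre
    i=np.bincount(l[v0+20:v0+28,u0+18:u0+28].ravel(),minlength=nl);i[0]=0;k=i.argmax()
    vu=np.argwhere(l==k)[:,::-1]
    q=cast(c,vu,.006,m)
    cs,_=cv2.findContours((l==k).astype(np.uint8),cv2.RETR_EXTERNAL,1)
    pc=cast(c,max(cs,key=len).reshape(-1,2),.006,m)
    # robust circle fit r=60
    from scipy.optimize import least_squares
    f=least_squares(lambda z:np.hypot(*(pc-z[:2]).T)-z[2],[0,0,.06],loss="soft_l1",f_scale=.002)
    print(n,st[k],"circle",f.x)
    C=m+f.x[0]*E+f.x[1]*Yl;print(" face centre",C)
    # rectified view about this centre, at skirt top 10mm (E right? E up)
    r=np.linspace(.07,-.07,350);e,y=np.meshgrid(r,r,indexing="ij")
    Wp=C+.010*N+e[...,None]*E+y[...,None]*Yl
    V=c["view"];rv=cv2.Rodrigues(V[:3,:3])[0]
    px=cv2.projectPoints(Wp.reshape(-1,3),rv,V[:3,3],c["intrinsics"],np.array([float(c["k1"]),0,0,0]))[0].reshape(350,350,2).astype(np.float32)
    im=cv2.remap(c["img"],px,None,cv2.INTER_CUBIC)
    im=cv2.convertScaleAbs(im,alpha=1.2,beta=25)
    cv2.circle(im,(175,175),int(.041/.14*350),(0,255,0),1);panels.append(im)
cv2.imwrite("pics/rect.png",np.hstack(panels))
E
```

```text
top [ 175  195   45   38 1227] circle [0.03553174 0.01527376 0.07744556]
 face centre [0.49723246 0.22523776 0.07835379]
side [ 182  128   54   52 2485] circle [0.028043   0.001205   0.12866797]
 face centre [0.48794818 0.21276969 0.08186954]
```

View pics/rect.png

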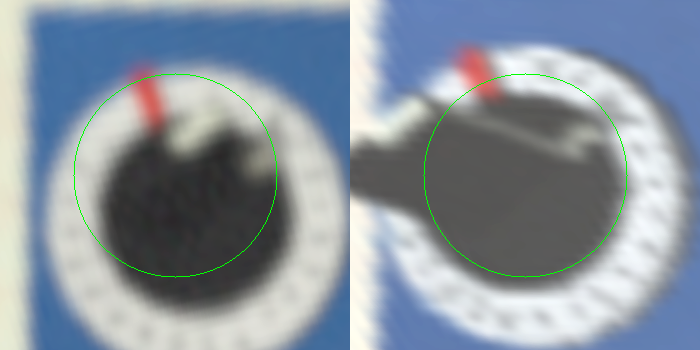

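The rectified panels (top view left, side view right) show the ring centre near (194,215) and (535,195). The red mark is about 20° anticlockwise of up-panel. The pointer blob on the skirt is near (262,158) and (580,140), about 45° clockwise, and there is a second white blob on top of the grip bar. Now I'll refine these.

```bash
cat > dial.py <<'E'
from m import *
from scipy.optimize import least_squares
a=np.radians(-11.5);X=np.array([np.cos(a),np.sin(a),0]);th=np.radians(28);Z=np.array([0,0,1.])
N=np.cos(th)*Z+np.sin(th)*X;E=np.cos(th)*X-np.sin(th)*Z;Yl=np.cross(N,E)
def cast(c,uv,h,o0):
    o,d=rays(c,uv);k=((o0-o)@N+h)/(d@N);p=o+d*k[:,None]-o0
    return np.c_[p@E,p@Yl]
def center(c,C):
    for _ in range(3):
        V=c["view"];rv=cv2.Rodrigues(V[:3,:3])[0];D=np.array([float(c["k1"]),0,0,0])
        hsv=cv2.cvtColor(c["img"],cv2.COLOR_BGR2HSV)
        pts=[]
        for f in np.radians(np.arange(0,360,4)):
            r=np.arange(.052,.070,.0005)
            W=C+.006*N+r[:,None]*(np.cos(f)*E+np.sin(f)*Yl)
            px=cv2.projectPoints(W,rv,V[:3,3],c["intrinsics"],D)[0].reshape(-1,1,2).astype(np.float32)
            sat=cv2.remap(hsv[...,1],px,None,cv2.INTER_LINEAR).ravel().astype(float)
            if sat[:6].min()<90 and sat[-6:].max()>150:
                i=np.argmax(sat>(sat.min()+sat.max())/2);pts.append(r[i]*np.array([np.cos(f),np.sin(f)]))
        pts=np.array(pts)
        g=least_squares(lambda z:np.hypot(*(pts-z).T)-.06,[0,0],loss="soft_l1",f_scale=.001)
        C=C+g.x[0]*E+g.x[1]*Yl
    return C,len(pts),np.abs(g.fun).mean()
def ang(p): return np.degrees(np.arctan2(-p[...,1],p[...,0])),np.hypot(p[...,0],p[...,1])*1000
E
python3 - <<'E'
from dial import *
for n,c,C0 in(("top",load("pics/top0.npz"),[.4819,.2206,.0859]),("side",load("pics/side0.npz"),[.4802,.2143,.0856])):
    C,k,e=center(c,np.array(C0));print(n,C,k,e)
    hsv=cv2.cvtColor(c["img"],cv2.COLOR_BGR2HSV).astype(int)
    uv=np.stack(np.meshgrid(np.arange(512),np.arange(384)),-1).reshape(-1,2)
    p=cast(c,uv,.010,C);A,r=ang(p)
    H=hsv.reshape(-1,3);P=cloud(c).reshape(-1,3);h=((P-C)@N)*1000
    red=((H[:,0]<8)|(H[:,0]>172))&(H[:,1]>110)&(r<62);print("red",*[np.round(z,1) for z in(A[red],r[red])])
    p6=cast(c,uv,.006,C);
    w=(r<37)&(H[:,2]>95)&~red
    for i in np.nonzero(w)[0]: print(uv[i],"V",H[i,2],"S",H[i,1],"h10: %.0f deg r%.0f"%(A[i],r[i]),"h48: %.0f deg r%.0f"%ang(cast(c,uv[i:i+1],.048,C)[0]),"depth h %.0f"%h[i])
E
```

```text
top [0.47911289 0.21810346 0.08708754] 68 0.002308875493155643
red [-24.8 -21.5 -25.6 -22.  -26.4 -22.6 -23.2 -24.1] [60.8 60.2 56.4 55.8 52.  51.4 47.  42.6]
[197 209] V 96 S 27 h10: -20 deg r33 h48: -33 deg r6 depth h 48
[198 209] V 131 S 25 h10: -14 deg r33 h48: -1 deg r6 depth h 49
[199 209] V 139 S 28 h10: -8 deg r33 h48: 25 deg r7 depth h 47
[200 209] V 127 S 26 h10: -2 deg r34 h48: 41 deg r10 depth h 50
[201 209] V 107 S 26 h10: 3 deg r35 h48: 50 deg r13 depth h 50
[205 223] V 100 S 10 h10: 123 deg r36 h48: 140 deg r58 depth h 13
[201 225] V 104 S 10 h10: 148 deg r36 h48: 154 deg r61 depth h 12Traceback (most recent call last):
  File "<stdin>", line 3, in <module>
  File "dial.py", line 21, in center
    g=least_squares(lambda z:np.hypot(*(pts-z).T)-.06,[0,0],loss="soft_l1",f_scale=.001)
    return func(*args, **kwargs)
    vector_fun = VectorFunction(
        fun_wrapped,
    ...<6 lines>...
        workers=workers
    )
    self._update_fun()
    ~~~~~~~~~~~~~~~~^^
    self.f = self.fun_wrapped(xp_copy(self.x))
             ~~~~~~~~~~~~~~~~^^^^^^^^^^^^^^^^^
    return np.atleast_1d(self.fun(x))
                         ~~~~~~~~^^^
    return self.f(x, *self.args, **self.kwargs)
           ~~~~~~^^^^^^^^^^^^^^^^^^^^^^^^^^^^^^
  File "dial.py", line 21, in <lambda>
    g=least_squares(lambda z:np.hypot(*(pts-z).T)-.06,[0,0],loss="soft_l1",f_scale=.001)
                                        ~~~^~
ValueError: operands could not be broadcast together with shapes (0,) (2,)
```

```bash
cat > bar.py <<'E'
from dial import *
def bar(c,C):
    P=cloud(c).reshape(-1,3);q=P-C;h=q@N;p=np.c_[q@E,q@Yl]
    i=(h>.036)&(h<.056)&(np.hypot(*p.T)<.04)
    r=cv2.minAreaRect((p[i]*1000).astype(np.float32))
    b=cv2.boxPoints(r);L=[b[1]-b[0],b[2]-b[1]];L=max(L,key=np.linalg.norm)
    return i.sum(),np.round(r[0],1),np.round(r[1],1),"ang %.1f"%np.degrees(np.arctan2(-L[1],L[0])),h[i].max()
E
python3 - <<'E'
from bar import *
C=np.array([.4795,.218,.0865])
for n in("top","side"):
    c=load(f"pics/{n}0.npz");print(n,bar(c,C))
    hsv=cv2.cvtColor(c["img"],cv2.COLOR_BGR2HSV).astype(int).reshape(-1,3)
    P=cloud(c).reshape(-1,3);q=P-C;h=q@N;p=np.c_[q@E,q@Yl];A,r=ang(p)
    dk=(hsv[:,2]<75)&(h>.004)&(h<.06)&(r<50);print("dark mean",p[dk&(h<.02)].mean(0)*1000)
    for i in np.nonzero((r<44)&(hsv[:,1]<40)&(hsv[:,2]>80)&(h>.002)&(h<.06)&((A>10)&(A<90)|(h>.03)))[0]:
        print((i%512,i//512),hsv[i,2],"deg %.0f r %.0f h %.0f"%(A[i],r[i],h[i]*1000))
    red=((hsv[:,0]<8)|(hsv[:,0]>172))&(hsv[:,1]>100)&(r<65);print("red",A[red],r[red],h[red]*1000)
E
```

```text
top (np.int64(74), array([1. , 1.1]), array([16.6, 50.1]), 'ang 54.8', np.float64(0.05465740163094848))
dark mean [-8.20862681  0.114902  ]
(np.int64(201), np.int64(207)) 154 deg 26 r 17 h 49
(np.int64(202), np.int64(207)) 147 deg 38 r 19 h 51
(np.int64(203), np.int64(207)) 142 deg 40 r 22 h 49
(np.int64(204), np.int64(207)) 142 deg 45 r 25 h 49
(np.int64(198), np.int64(208)) 117 deg -6 r 8 h 50
(np.int64(199), np.int64(208)) 136 deg 22 r 8 h 52
(np.int64(200), np.int64(208)) 150 deg 45 r 9 h 55
(np.int64(201), np.int64(208)) 150 deg 31 r 16 h 46
(np.int64(202), np.int64(208)) 140 deg 41 r 18 h 47
(np.int64(203), np.int64(208)) 125 deg 47 r 21 h 47
(np.int64(204), np.int64(208)) 122 deg 58 r 23 h 51
(np.int64(197), np.int64(209)) 96 deg -38 r 5 h 49
(np.int64(198), np.int64(209)) 131 deg 1 r 5 h 49
(np.int64(199), np.int64(209)) 139 deg 22 r 8 h 47
(np.int64(200), np.int64(209)) 127 deg 51 r 9 h 50
(np.int64(201), np.int64(209)) 107 deg 59 r 12 h 51
(np.int64(202), np.int64(209)) 86 deg 62 r 15 h 50
(np.int64(205), np.int64(209)) 112 deg 23 r 40 h 11
(np.int64(206), np.int64(209)) 13
[... 3701 characters left out ...]
t64(211), np.int64(159)) 114 deg 72 r 40 h 6
(np.int64(212), np.int64(159)) 113 deg 68 r 42 h 8
(np.int64(213), np.int64(159)) 111 deg 61 r 41 h 7
(np.int64(214), np.int64(159)) 110 deg 57 r 42 h 8
(np.int64(215), np.int64(159)) 116 deg 46 r 41 h 5
(np.int64(216), np.int64(159)) 96 deg 45 r 43 h 8
(np.int64(217), np.int64(159)) 93 deg 32 r 43 h 3
(np.int64(212), np.int64(160)) 179 deg 66 r 42 h 4
red [-25.50044124 -20.96016337 -22.38353411 -14.97858994 -16.82929385
 -14.76507924 -15.90244207 -19.89988892] [53.61339093 53.53685928 58.77947233 44.25893363 48.99389189 51.25111734
 55.63097036 62.74558549] [5.42293653 9.61165716 8.75447607 8.32483383 7.78383539 9.98957243
 9.85813508 6.95851328]
```

```bash
python3 -m inch '0 0 0 -0.9 0 0 -1; 0 0 0 -0.9 0 0 -1; 0 0 0 -0.9 0 0 -1; 0 0 0 0 0 0 -0.13; 0 -0.29 -1 0 0 0 0; 0 -0.29 -1 0 0 0 0; 0 -0.29 -1 0 0 0 0; 0 -0.29 -1 0 0 0 0; 0 -0.29 -1 0 0 0 0; 0 -0.29 -1 0 0 0 0' 20; for i in 1 2; do python3 -m inch '0 -0.29 -1 0 0 0 0; 0 -0.29 -1 0 0 0 0; 0 -0.29 -1 0 0 0 0; 0 -0.29 -1 0 0 0 0; 0 -0.29 -1 0 0 0 0; 0 -0.29 -1 0 0 0 0; 0 -0.29 -1 0 0 0 0; 0 -0.29 -1 0 0 0 0; 0 -0.29 -1 0 0 0 0; 0 -0.29 -1 0 0 0 0'; done
```

```text
time_s: 1.35
ee_pos: [0.3093, 0.319, 0.2498]
eef_rot: [-3.141, -0.001, -3.051]
force: [0.5, 0.4, -1.0]
grip_width: 0.0471
grip_force: 0.0
time_s: 2.6
ee_pos: [0.4239, 0.0287, 0.2499]
eef_rot: [3.141, -0.002, -3.051]
force: [0.6, 0.2, -0.4]
grip_width: 0.0473
grip_force: 0.0
time_s: 3.85
ee_pos: [0.5386, -0.2617, 0.2495]
eef_rot: [3.14, -0.002, -3.051]
force: [-0.2, 0.0, -0.5]
grip_width: 0.0469
grip_force: 0.0
```

```bash
python3 -m inch '-0.36 -0.33 -0.8 0 0 0 0; -0.36 0 -0.78 0 0 0 0; -0.36 0 0 1 0 0 0; -0.36 0 0 1 0 0 0; -0.36 0 0 1 0 0 0; -0.36 0 0 1 0 0 0; -0.36 0 0 0.9 0 0 0;-0.36 0 0 0 0 0 0'; python3 - <<'E'
from h import *
c=camera("side");t=camera("top")
a=cv2.resize(c["img"][205:305,220:320],(400,400),interpolation=cv2.INTER_CUBIC)
b=cv2.resize(t["img"][150:250,280:380],(400,400),interpolation=cv2.INTER_CUBIC)
cv2.imwrite("pics/g1.png",np.hstack([a,b]))
E
```

```text
time_s: 4.85
ee_pos: [0.5515, -0.3063, 0.1011]
eef_rot: [3.138, -0.004, -3.05]
force: [0.3, 0.1, -0.4]
grip_width: 0.0303
grip_force: 0.0
```

View pics/g1.png

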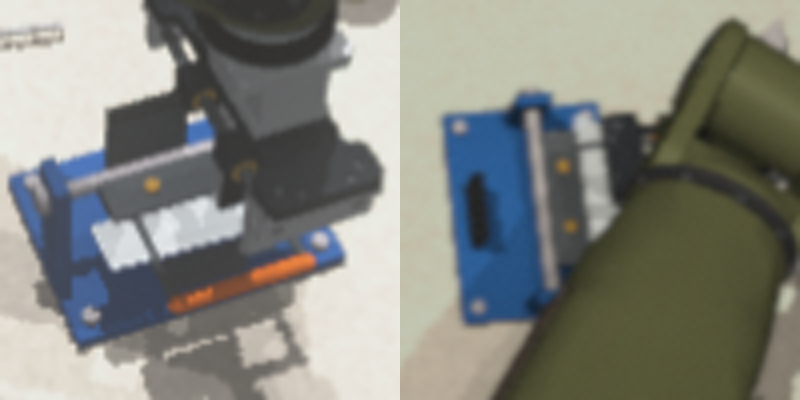

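The side crop shows the fingers straddling the orange bar at about crop (245,285), with a finger just in front of it. Next I descend in small steps and watch the force.

```bash
python3 -m inch '-0.36 0 -0.05 0.4 0 0 0; -0.36 0 0 0.4 0 0 0; -0.36 0 0 0 0 0 0'; python3 -m inch '-0.36 0 0 0.35 0 0 0; -0.36 0 0 0.35 0 0 0; -0.36 0 0 0 0 0 0'; python3 -m inch '-1 0 0 0 0 0 0; -1 0 0 0 0 0 0; -1 0 0 0 0 0 0; -1 0 0 0 0 0 0' 15
```

```text
time_s: 5.32
ee_pos: [0.5525, -0.3084, 0.079]
eef_rot: [3.14, -0.002, -3.048]
force: [-0.2, -0.5, 1.3]
grip_width: 0.0298
grip_force: 0.0
time_s: 5.7
ee_pos: [0.5526, -0.3084, 0.0581]
eef_rot: [3.14, -0.001, -3.048]
force: [-0.3, -0.1, 0.5]
grip_width: 0.0299
grip_force: 0.0
time_s: 6.2
ee_pos: [0.5531, -0.3087, 0.0594]
eef_rot: [-3.141, 0.0, -3.048]
force: [0.3, 0.4, 0.5]
grip_width: 0.0005
grip_force: 0.0
```

```bash
python3 - <<'E'
from h import *
c=camera("side");t=camera("top")
a=cv2.resize(c["img"][225:305,230:330],(750,600),interpolation=cv2.INTER_CUBIC)
cv2.imwrite("pics/g2.png",a)
P=cloud(c);hsv=cv2.cvtColor(c["img"],cv2.COLOR_BGR2HSV)
m=cv2.inRange(hsv,(5,150,120),(20,255,255));m[:255]=0;m[300:]=0;m[:,:245]=0;m[:,315:]=0
v,u=np.nonzero(m)
for x in sorted(set(u)):
    i=u==x;print(x,v[i].min(),v[i].max(),np.round(np.median(P[v[i],u[i]],0),3))
E
```

```text
263 279 281 [ 0.508 -0.313  0.079]
264 280 282 [ 0.509 -0.316  0.08 ]
265 280 281 [ 0.513 -0.314  0.079]
267 279 279 [ 0.519 -0.311  0.079]
268 278 280 [ 0.521 -0.313  0.081]
269 277 280 [ 0.524 -0.313  0.08 ]
270 277 280 [ 0.526 -0.314  0.08 ]
271 277 280 [ 0.528 -0.314  0.08 ]
272 276 279 [ 0.532 -0.313  0.081]
273 276 279 [ 0.534 -0.313  0.082]
274 276 278 [ 0.538 -0.311  0.079]
275 276 278 [ 0.54  -0.312  0.081]
```

View pics/g2.png

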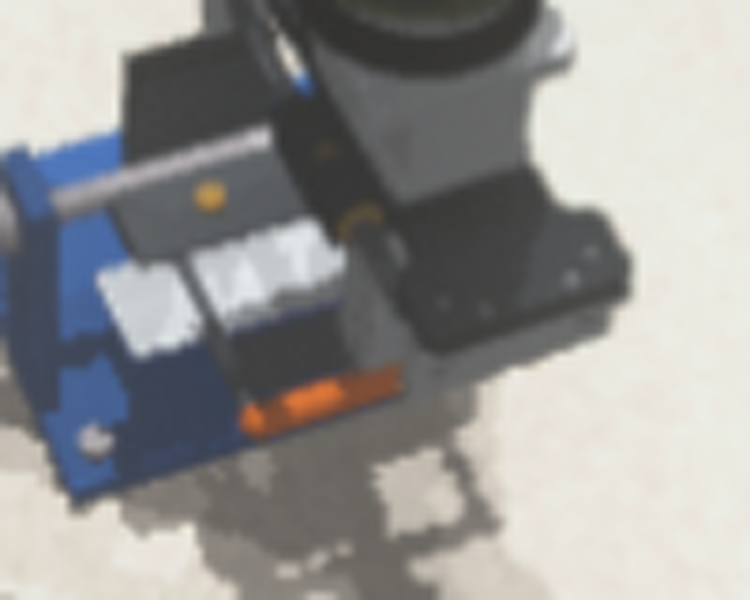

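The side crop shows the bar's free half running from crop (245,420) to (400,375). Beyond that a grey gripper part hides it. The fingers closed empty, so I check in depth where they are.

```bash
python3 - <<'E'
from h import *
c=camera("side");P=cloud(c)
for v in range(255,285,2):
    print(v,[(u,)+tuple(int(round(k*1000)) for k in P[v,u]) for u in range(270,300,3)])
t=camera("top");Q=cloud(t).reshape(-1,3)
i=(abs(Q[:,0]-.553)<.1)&(abs(Q[:,1]+.3)<.1)&(Q[:,2]>.03)&(Q[:,2]<.25)
hs=cv2.cvtColor(t["img"],cv2.COLOR_BGR2HSV).reshape(-1,3)
o=i&(hs[:,0]>4)&(hs[:,0]<21)&(hs[:,1]>140);print(o.sum(),np.round(Q[o],3))
o=ctrl.get_obs();print(o["grip_width"],o["ee_pos"])
E
```

```text
255 [(270, 549, -244, 81), (273, 521, -331, 203), (276, 527, -334, 205), (279, 532, -341, 212), (282, 298, -870, 971), (285, 537, -361, 235), (288, 544, -363, 235), (291, 550, -365, 235), (294, 556, -367, 235), (297, 562, -370, 237)]
257 [(270, 547, -249, 81), (273, 555, -250, 79), (276, 543, -299, 146), (279, 531, -344, 209), (282, 549, -320, 171), (285, 535, -366, 236), (288, 542, -368, 236), (291, 548, -369, 234), (294, 555, -371, 234), (297, 560, -374, 236)]
259 [(270, 546, -254, 79), (273, 554, -255, 77), (276, 543, -300, 140), (279, 529, -349, 208), (282, 536, -352, 209), (285, 534, -372, 236), (288, 540, -373, 235), (291, 546, -375, 235), (294, 552, -377, 235), (297, 559, -378, 235)]
261 [(270, 544, -259, 77), (273, 552, -262, 78), (276, 543, -301, 132), (279, 545, -315, 151), (282, 534, -356, 207), (285, 532, -375, 234), (288, 538, -377, 234), (291, 545, -378, 233), (294, 550, -382, 236), (297, 557, -384, 235)]
263 [(270, 542, -265, 77), (273, 550, -268, 78), (276, 543, -302, 125), (279, 545, -316, 142), (282, 532, -362, 210), (285, 530, -382, 236), (288, 536, -383, 236), (29
[... 1817 characters left out ...]
8, 592, -281, 4), (291, 602, -280, -2), (294, 609, -284, 1), (297, 618, -285, 0)]
281 [(270, 525, -317, 76), (273, 552, -274, 1), (276, 560, -275, 0), (279, 568, -278, 0), (282, 575, -281, 1), (285, 583, -284, 2), (288, 592, -284, -1), (291, 599, -287, 1), (294, 607, -289, 0), (297, 616, -291, -1)]
283 [(270, 542, -276, 0), (273, 550, -279, 0), (276, 558, -281, -1), (279, 567, -281, -4), (282, 573, -287, 2), (285, 581, -288, 0), (288, 589, -291, 1), (291, 597, -292, -1), (294, 605, -295, 0), (297, 613, -298, 0)]
5 [[ 0.574 -0.214  0.086]
 [ 0.576 -0.219  0.078]
 [ 0.571 -0.215  0.083]
 [ 0.52  -0.219  0.087]
 [ 0.521 -0.223  0.085]]
0.0006610199765172386 [ 0.5530675  -0.30868787  0.05929397]
```

```bash
python3 - <<'E'
from h import *
c=camera("side");P=cloud(c)
V=c["view"];D=np.array([float(c["k1"]),0,0,0]);pr=lambda p:np.round(cv2.projectPoints(np.array(p,float).reshape(-1,3),cv2.Rodrigues(V[:3,:3])[0],V[:3,3],c["intrinsics"],D)[0].reshape(-1,2),1).tolist()
print("tip expected",pr([[.553,-.309,.059],[.545,-.321,.059],[.561,-.321,.059],[.553,-.321,.1]]))
for v in range(266,283):
    print(v,[(u,)+tuple(int(round(k*1000)) for k in P[v,u])+tuple(c["img"][v,u].tolist()) for u in range(275,287,2)])
d=dict(np.load("pics/side0.npz"));Q=cloud(d)[30:120,90:140].reshape(-1,3);i=(abs(Q[:,0]-.2405)<.08)&(abs(Q[:,1]-.494)<.08)&(Q[:,2]>.05)&(Q[:,2]<.4)
q=Q[i];q=q[q[:,2].argsort()];print(len(q),np.round(q[:12],3))
E
```

```text
tip expected [[279.0, 279.4], [277.6, 284.0], [283.5, 282.5], [281.6, 274.1]]
266 [(275, 543, -298, 107, 87, 83, 81), (277, 544, -308, 121, 91, 90, 90), (279, 546, -316, 131, 96, 95, 95), (281, 549, -322, 137, 97, 97, 96), (283, 526, -381, 226, 64, 64, 64), (285, 528, -388, 235, 63, 63, 63)]
267 [(275, 543, -299, 105, 82, 81, 80), (277, 545, -306, 112, 89, 88, 89), (279, 545, -320, 132, 96, 96, 95), (281, 550, -320, 130, 101, 100, 99), (283, 531, -371, 206, 76, 77, 76), (285, 527, -390, 234, 62, 63, 63)]
268 [(275, 560, -260, 40, 80, 80, 79), (277, 545, -307, 110, 93, 92, 92), (279, 545, -319, 127, 94, 93, 93), (281, 549, -322, 129, 102, 101, 100), (283, 555, -322, 126, 91, 90, 90), (285, 527, -390, 230, 61, 62, 63)]
269 [(275, 560, -259, 35, 74, 74, 73), (277, 545, -307, 106, 90, 89, 89), (279, 545, -319, 122, 94, 93, 93), (281, 550, -321, 123, 102, 102, 101), (283, 556, -320, 119, 99, 99, 98), (285, 527, -391, 227, 69, 69, 70)]
270 [(275, 561, -258, 28, 70, 71, 69), (277, 545, -308, 102, 88, 87, 87), (279, 545, -321, 121, 96, 95, 96), (281, 550, -321, 119, 102, 101, 100), (283, 556
[... 2212 characters left out ...]
 107)]
281 [(275, 559, -272, -4, 94, 97, 99), (277, 562, -277, 2, 96, 101, 104), (279, 568, -277, -1, 99, 105, 108), (281, 573, -279, 0, 99, 104, 108), (283, 578, -281, 1, 99, 103, 107), (285, 584, -282, 0, 99, 104, 108)]
282 [(275, 557, -277, -1, 98, 103, 107), (277, 562, -279, -1, 98, 103, 106), (279, 567, -280, -1, 100, 105, 109), (281, 572, -281, -1, 99, 105, 108), (283, 577, -284, 1, 99, 104, 107), (285, 583, -283, -3, 98, 103, 106)]
1122 [[0.266 0.542 0.201]
 [0.263 0.539 0.203]
 [0.212 0.454 0.203]
 [0.267 0.538 0.207]
 [0.256 0.541 0.207]
 [0.26  0.54  0.207]
 [0.219 0.445 0.207]
 [0.222 0.444 0.207]
 [0.216 0.445 0.208]
 [0.271 0.539 0.21 ]
 [0.264 0.534 0.21 ]
 [0.268 0.539 0.21 ]]
```

The depth readings put the shut fingertips at z≈0.104, while the reported TCP is 0.059. The real tips therefore sit about 40 mm above the stated point and closed above the bar, which was not touched. I reopen, go down by observation, and check the offset again.

```bash
cat > tip.py <<'E'
from h import *
def tips(y=None):
    o=ctrl.get_obs();p=o["ee_pos"];c=camera("side");Q=cloud(c);hs=cv2.cvtColor(c["img"],cv2.COLOR_BGR2HSV)
    i=(abs(Q[...,0]-p[0])<.02)&(abs(Q[...,1]-p[1])<.035)&(Q[...,2]>p[2]-.03)&(Q[...,2]<.3)&(hs[...,1]<40)
    q=Q[i];q=q[q[:,2].argsort()];print(o["time_s"],p,R.from_euler("xyz",o["eef_rot"]).as_matrix()[:,2],len(q));print(np.round(q[:14],3).tolist())
E
python3 -m inch '-0.36 0 0 0 0 0 0; -0.36 0 0 0 0 0 0; -0.36 0 0 0 0 0 0;-0.36 0 0 0.3 0 0 0;-0.36 0 0 0.3 0 0 0;-0.36 0 0 0 0 0 0'; python3 -c "
from tip import *
tips()"
```

```text
time_s: 7.2
ee_pos: [0.5525, -0.3083, 0.04]
eef_rot: [3.14, -0.002, -3.048]
force: [0.1, -0.5, -0.0]
grip_width: 0.0304
grip_force: 0.0
7.2 [ 0.55254267 -0.30833363  0.03997424] [-0.00164745  0.00105295 -0.99999809] 207
[[0.545, -0.29, 0.074], [0.558, -0.291, 0.075], [0.542, -0.29, 0.075], [0.549, -0.293, 0.077], [0.561, -0.291, 0.077], [0.547, -0.293, 0.077], [0.555, -0.292, 0.078], [0.545, -0.328, 0.078], [0.542, -0.29, 0.079], [0.549, -0.292, 0.08], [0.546, -0.292, 0.081], [0.545, -0.327, 0.081], [0.551, -0.294, 0.082], [0.557, -0.293, 0.082]]
```

```bash
python3 -m inch '-0.36 0 0.05 0.35 0 0 0;-0.36 0 0 0.3 0 0 0;-0.36 0 0 0 0 0 0'; python3 -m inch '-1 0 0 0 0 0 0; -1 0 0 0 0 0 0; -1 0 0 0 0 0 0' 15;  python3 -c "
from tip import *
tips()"
```

```text
time_s: 7.62
ee_pos: [0.5525, -0.3069, 0.0207]
eef_rot: [3.141, -0.001, -3.048]
force: [0.6, -0.8, -0.1]
grip_width: 0.0303
grip_force: 0.0
time_s: 8.0
ee_pos: [0.5533, -0.3084, 0.0223]
eef_rot: [-3.139, 0.001, -3.048]
force: [0.8, -6.7, -1.4]
grip_width: 0.0113
grip_force: 15.0
8.0 [ 0.55325058 -0.3084429   0.02233887] [ 0.00142792 -0.00228276 -0.99999638] 508
[[0.546, -0.307, -0.006], [0.567, -0.33, -0.005], [0.57, -0.337, -0.005], [0.546, -0.282, -0.004], [0.538, -0.325, -0.004], [0.569, -0.325, -0.004], [0.534, -0.343, -0.004], [0.572, -0.338, -0.004], [0.557, -0.324, -0.004], [0.541, -0.339, -0.004], [0.537, -0.309, -0.004], [0.554, -0.311, -0.004], [0.553, -0.336, -0.004], [0.534, -0.302, -0.004]]
```

```bash
python3 -m inch '-1 0 -0.02 -0.47 0 0 0; -1 0 0.09 -0.47 0 0 0; -1 0 0.15 -0.45 0 0 0; -1 0 0.21 -0.43 0 0 0; -1 0 0.26 -0.4 0 0 0; -1 0 0.31 -0.36 0 0 0' 15; python3 -m inch '-1 0 0.36 -0.31 0 0 0; -1 0 0.4 -0.26 0 0 0; -1 0 0.43 -0.21 0 0 0; -1 0 0.45 -0.15 0 0 0; -1 0 0.47 -0.09 0 0 0; -1 0 0.47 -0.03 0 0 0'
```

```text
time_s: 8.8
ee_pos: [0.5508, -0.2783, 0.1014]
eef_rot: [-3.138, 0.003, -3.048]
force: [2.8, -7.8, 2.0]
grip_width: 0.0115
grip_force: 15.0
time_s: 9.55
ee_pos: [0.5439, -0.2002, 0.133]
eef_rot: [-3.139, 0.004, -3.048]
force: [5.6, -2.5, 3.0]
grip_width: 0.0113
grip_force: 15.0
```

```bash
python3 -m inch '-1 0 0.47 0.03 0 0 0; -1 0 0.47 0.09 0 0 0; -1 0 0.45 0.15 0 0 0; -1 0 0.43 0.21 0 0 0; -1 0 0.4 0.26 0 0 0; -1 0 0.36 0.31 0 0 0'; python3 -m inch '-1 0 0.31 0.36 0 0 0; -1 0 0.26 0.4 0 0 0; -1 0 0.21 0.43 0 0 0; -1 0 0.15 0.45 0 0 0; -1 0 0.09 0.47 0 0 0; -1 0 0.03 0.4 0 0 0; -1 0 0 0 0 0 0;-1 0 0 0 0 0 0'
```

```text
time_s: 10.3
ee_pos: [0.5356, -0.1224, 0.0986]
eef_rot: [-3.141, 0.0, -3.048]
force: [5.5, -2.6, -1.1]
grip_width: 0.0114
grip_force: 15.0
time_s: 11.3
ee_pos: [0.5324, -0.0914, 0.0228]
eef_rot: [3.141, -0.001, -3.048]
force: [3.7, 3.8, -2.3]
grip_width: 0.0117
grip_force: 15.0
```

```bash
python3 -m inch '-0.4 0 0 0 0 0 0; -0.4 0 0 0 0 0 0;-0.4 0 0 0 0 0 0; -0.4 0 0 -0.5 0 0 0; -0.4 0 0 -1 0 0 0; -0.4 0 0 -1 0 0 0; -0.4 0 0 -1 0 0 0; -0.4 0 0 -1 0 0 0; -0.4 0 0 -1 0 0 0; -0.4 0 0 -1 0 0 0'; python3 - <<'E'
from bar import *
for n in("side","top"):
    c=camera(n);cv2.imwrite(f"pics/{n}2.png",c["img"]);np.savez(f"pics/{n}2.npz",**c);Q=cloud(c)
    hs=cv2.cvtColor(c["img"],cv2.COLOR_BGR2HSV);m=cv2.inRange(hs,(5,150,110),(20,255,255))>0
    q=Q[m];q=q[(abs(q[:,0]-.53)<.08)&(abs(q[:,1]+.2)<.2)];print(n,len(q),np.median(q,0) if len(q) else "")
    print(bar(c,np.array([.4806,.2167,.0858])))
E
```

```text
time_s: 12.55
ee_pos: [0.5325, -0.0918, 0.2211]
eef_rot: [-3.141, 0.001, -3.048]
force: [-0.6, -0.5, -0.5]
grip_width: 0.0287
grip_force: 0.0
side 60 [ 0.53948658 -0.09366113  0.07958287]
(np.int64(75), array([ 0.6, -2.1]), array([15.9, 52.7]), 'ang 48.9', np.float64(0.05165347228656607))
top 0 
(np.int64(74), array([0.2, 2.3]), array([17.2, 50.8]), 'ang 51.8', np.float64(0.0513608282948939))
```

View pics/side2.png

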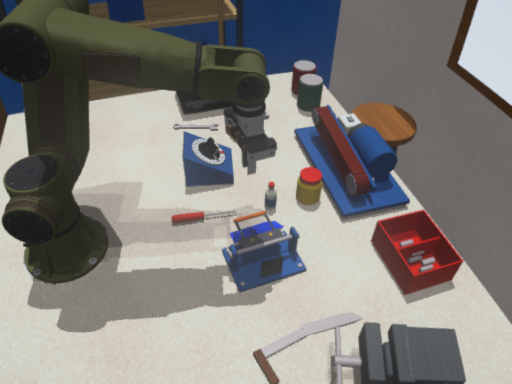

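The side view shows the holder lying over with its blue face up, the bar at (250,215), and the bottle, tub and screwdriver undisturbed. Now for the approach to the dial.

```bash
cat > tgt.py <<'E'
from dial import *
C=np.array([.4806,.216,.0858])
def go(ang_deg,h,toff=.055,Cc=C):
    b=np.radians(ang_deg);y=np.sin(b)*E+np.cos(b)*Yl;z=-N;x=np.cross(y,z);M=np.c_[x,y,z]
    G=Cc+h*N;T=G-(-toff)*z   # TCP = grasp + toff*z
    o=ctrl.get_obs();Rc=R.from_euler("xyz",o["eef_rot"])
    rv=(Rc.inv()*R.from_matrix(M)).as_rotvec(degrees=True)
    print("G",G,"T",T,"now",o["ee_pos"]);print("shift units",np.round(Rc.inv().apply(T-o["ee_pos"])/.03,2),"turn units",np.round(rv/10,2), "q",np.round(o["qpos"],2))
E
python3 -c "
from tgt import *
go(50.5,.137)"
```

```text
G [0.54362641 0.20317713 0.20676382] T [0.51832384 0.208325   0.1582017 ] now [ 0.53372702 -0.09208057  0.22309844]
shift units [-0.41 10.02  2.15] turn units [0.87 2.87 6.59] q [-0.24  0.24  1.47 -0.    1.42 -1.9 ]
```

```bash
python3 -m inch '-0.3 -0.04 1 0 0 0 0; -0.3 -0.04 1 0 0 0 0; -0.3 -0.04 1 0 0 0 0; -0.3 -0.04 1 0 0 0 0; -0.3 -0.04 1 0 0 0 0; -0.3 -0.04 1 0 0 0 0; -0.3 -0.04 1 0 0 0 0; -0.3 -0.04 1 0 0 0 0; -0.3 -0.04 1 0 0 0 0; -0.3 -0.04 1 0 0 0 0'; python3 -m inch '0 0 0 0.3 0.11 0.36 0.82; 0 0 0 0 0.11 0.36 0.82; 0 0 0 0 0.11 0.36 0.82; 0 0 0 0 0.11 0.36 0.82; 0 0 0 0 0.11 0.36 0.82; 0 0 0 0 0.11 0.36 0.82; 0 0 0 0 0.11 0.36 0.82; 0 0 0 0 0.11 0.36 0.82; 0 0 0 0 0 0 0; 0 0 0 0 0 0 0'; python3 - <<'E'
from tgt import *
go(50.5,.137)
o=ctrl.get_obs();p=o["ee_pos"];M=R.from_euler("xyz",o["eef_rot"]).as_matrix()
for n in("side","top"):
    c=camera(n);np.savez(f"pics/{n}3.npz",**c);q=(cloud(c).reshape(-1,3)-p)@M
    i=(abs(q[:,0])<.025)&(abs(q[:,1])<.06)&(q[:,2]>-.09)&(q[:,2]<.03);k=q[i];k=k[(-k[:,2]).argsort()]
    print(n,len(k));print((k[:30]*1000).round().astype(int).tolist())
c=camera("side");cv2.imwrite("pics/d1.png",cv2.resize(c["img"][70:200,150:290],(646,600),interpolation=cv2.INTER_CUBIC))
E
```

```text
time_s: 13.9
ee_pos: [0.5162, 0.2088, 0.2187]
eef_rot: [-3.141, -0.0, -3.048]
force: [0.1, -0.2, 0.6]
grip_width: 0.0326
grip_force: 0.0
time_s: 15.15
ee_pos: [0.5166, 0.2081, 0.2099]
eef_rot: [-2.747, -0.308, 2.006]
force: [0.8, 0.3, -0.1]
grip_width: 0.0469
grip_force: 0.0
G [0.54362641 0.20317713 0.20676382] T [0.51832384 0.208325   0.1582017 ] now [0.51655537 0.20805675 0.20994195]
shift units [-0.54  0.68  1.49] turn units [-0.04 -0.01  0.05] q [ 0.21  0.61  1.07  0.2   1.91 -0.26]
side 212
[[-1, 24, -37], [9, -27, -37], [8, 23, -37], [3, 23, -37], [-8, 22, -38], [3, -29, -39], [6, 24, -39], [-10, 29, -39], [-9, 25, -39], [-3, -31, -40], [0, 23, -40], [8, 26, -41], [-9, -28, -41], [-2, 25, -41], [3, 25, -41], [-10, -34, -42], [-7, 20, -42], [1, 28, -42], [-8, 23, -43], [5, 26, -43], [10, 25, -44], [-10, 30, -44], [6, -34, -44], [-8, -33, -44], [-10, 25, -45], [-9, -26, -45], [-6, 23, -45], [9, -33, -46], [-10, -32, -46], [0, -37, -46]]
top 0
[]
```

View pics/d1.png

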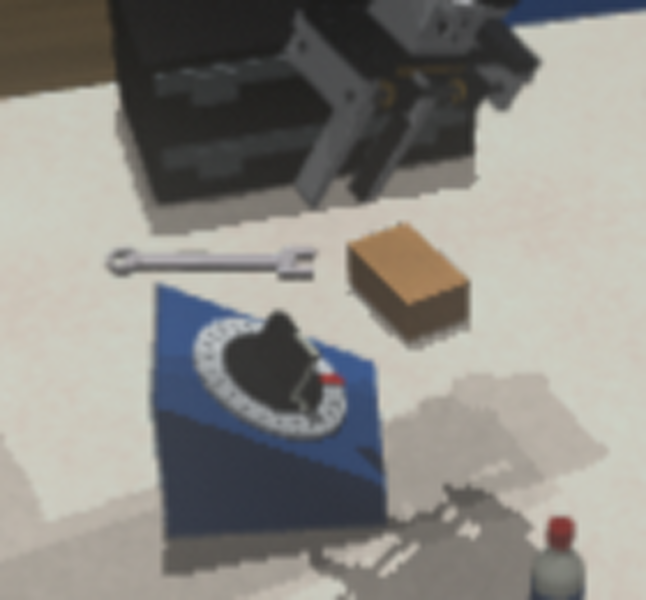

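The picture shows the open gripper tilted above the dial box, fingers astride and parallel to the face normal. In the tool frame the tips sit 36 mm behind the stated TCP and laterally centred, which matches toff=55 mm. Moving in.

```bash
python3 -m inch '0 -0.27 0.34 0.5 0 0 0; 0 -0.27 0.34 0.5 0 0 0; 0 0 0 0.49 0 0 0.05; 0 0 0 0.8 0 0 0; 0 0 0 0.8 0 0 0; 0 0 0 0 0 0 0;0 0 0 0 0 0 0'; python3 -c "
from tgt import *
go(50.5,.037)"
```

```text
time_s: 16.18
ee_pos: [0.4965, 0.2125, 0.1162]
eef_rot: [-2.743, -0.304, 1.994]
force: [0.7, -0.3, 0.2]
grip_width: 0.0468
grip_force: 0.0
G [0.49762173 0.21253689 0.11846906] T [0.47231916 0.21768476 0.06990694] now [0.49646677 0.21248236 0.11615498]
shift units [0.   0.02 1.75] turn units [-0.04 -0.02 -0.02] q [ 0.23  0.63  1.25  0.2   1.71 -0.28]
```

```bash
python3 -m inch '0 0 0.02 0.45 0 0 0; 0 0 0 0.45 0 0 0; 0 0 0 0 0 0 0'; python3 -m inch '0 0 0 0.4 0 0 0; 0 0 0 0.4 0 0 0; 0 0 0 0 0 0 0'; python3 -m inch '-1 0 0 0 0 0 0; -1 0 0 0 0 0 0; -1 0 0 0 0 0 0; -1 0 0 0 0 0 0' 20; python3 -c "
from tgt import *
go(50.5,.037);print(ctrl.get_obs()['moment'])"
```

```text
time_s: 16.55
ee_pos: [0.4828, 0.2153, 0.091]
eef_rot: [-2.741, -0.305, 1.994]
force: [0.0, -0.2, 0.6]
grip_width: 0.0473
grip_force: 0.0
time_s: 16.92
ee_pos: [0.4717, 0.2176, 0.07]
eef_rot: [-2.741, -0.305, 1.994]
force: [-0.5, -0.4, 0.3]
grip_width: 0.0472
grip_force: 0.0
time_s: 17.42
ee_pos: [0.4752, 0.2192, 0.0699]
eef_rot: [-2.752, -0.304, 1.995]
force: [17.3, 11.6, -13.4]
grip_width: 0.0138
grip_force: 20.0
G [0.49762173 0.21253689 0.11846906] T [0.47231916 0.21768476 0.06990694] now [0.47524931 0.21924433 0.0699412 ]
shift units [-0.01 -0.1   0.04] turn units [ 0.01 -0.01 -0.02] q [ 0.24  0.64  1.36  0.21  1.59 -0.28]
[ 1.79942841 -4.35903867 -1.49390189]
```

```bash
python3 -m inch '-1 0 0.1 0 0 0 0; -1 0 0 0 0 0 0; -1 0 0 0 0 0 0'; python3 -c "
from tgt import *
go(50.5,.037);o=ctrl.get_obs();Rc=R.from_euler('xyz',o['eef_rot']);print(Rc.inv().apply(o['force']),Rc.inv().apply(o['moment']))"
```

```text
time_s: 17.8
ee_pos: [0.4752, 0.2193, 0.0699]
eef_rot: [-2.744, -0.305, 1.994]
force: [3.7, 3.8, -0.2]
grip_width: 0.014
grip_force: 20.0
G [0.49762173 0.21253689 0.11846906] T [0.47231916 0.21768476 0.06990694] now [0.47524947 0.21927302 0.06987259]
shift units [-0.01 -0.1   0.04] turn units [-0.04 -0.02 -0.02] q [ 0.24  0.64  1.35  0.2   1.6  -0.28]
[ 1.7815743   4.82071737 -1.18948775] [-1.21135845  0.14399243  0.03146027]
```

```bash
python3 -m inch '-1 0 0 0 0 0 -0.9; -1 0 0 0 0 0 -0.9; -1 0 0 0 0 0 -0.9; -1 0 0 0 0 0 -0.9; -1 0 0 0 0 0 0' ; python3 -m inch '-1 0 0 0 0 0 -0.9; -1 0 0 0 0 0 -0.9; -1 0 0 0 0 0 -0.9; -1 0 0 0 0 0 -0.9; -1 0 0 0 0 0 0; -1 0 0 0 0 0 0'; python3 -c "
from tgt import *
go(-21.5,.037);o=ctrl.get_obs();Rc=R.from_euler('xyz',o['eef_rot']);print(Rc.inv().apply(o['force']),Rc.inv().apply(o['moment']))"
```

```text
time_s: 18.42
ee_pos: [0.4753, 0.2194, 0.0699]
eef_rot: [-3.005, -0.478, 2.654]
force: [5.4, 4.3, -1.0]
grip_width: 0.014
grip_force: 20.0
time_s: 19.18
ee_pos: [0.4753, 0.2195, 0.0699]
eef_rot: [2.949, -0.459, -2.925]
force: [4.3, 5.1, -0.9]
grip_width: 0.0142
grip_force: 20.0
G [0.49762173 0.21253689 0.11846906] T [0.47231916 0.21768476 0.06990694] now [0.47529959 0.21945925 0.06986693]
shift units [ 0.1  -0.04  0.04] turn units [ 0.01 -0.04 -0.02] q [ 0.24  0.64  1.35  0.2   1.6  -1.54]
[-5.14958262  4.25670946 -0.79643089] [-0.68955706 -1.32274749 -0.05392283]
```

```bash
python3 -m inch '0 0 0 0 0 0 0; 0 0 0 0 0 0 0; 0 0 0 -0.5 0 0 0; 0 0 0 -1 0 0 0; 0 0 0 -1 0 0 0; 0 0 0 -1 0 0 0; 0 0 0 -1 0 0 0; 0 0 0 -0.5 0 0 0; 0 0 0 0 0 0 0'; python3 - <<'E'
from bar import *
C=np.array([.482,.2172,.0855])
c=camera("side");np.savez("pics/side4.npz",**c);print(bar(c,C))
hs=cv2.cvtColor(c["img"],cv2.COLOR_BGR2HSV).astype(int)
P=cloud(c);q=P-C;h=q@N;p=np.stack([q@E,q@Yl],-1);A,r=ang(p)
red=((hs[...,0]<8)|(hs[...,0]>172))&(hs[...,1]>90)&(r<65);print("red px",np.argwhere(red)[:,::-1].tolist(),A[red].round(),r[red].round())
cv2.imwrite("pics/d2.png",cv2.resize(c["img"][125:185,180:240],(600,600),interpolation=cv2.INTER_CUBIC))
E
```

```text
time_s: 20.3
ee_pos: [0.5458, 0.2049, 0.2029]
eef_rot: [2.95, -0.459, -2.926]
force: [-0.3, 0.7, -0.4]
grip_width: 0.047
grip_force: 0.0
(np.int64(70), array([-0.3, -2.5]), array([51.9, 13.9]), 'ang -24.5', np.float64(0.051042975733904976))
red px [[220, 151], [221, 151], [222, 151], [220, 152], [221, 152], [222, 152], [223, 152]] [-23. -23. -25. -17. -19. -22. -22.] [48. 52. 58. 46. 51. 57. 61.]
```

View pics/d2.png

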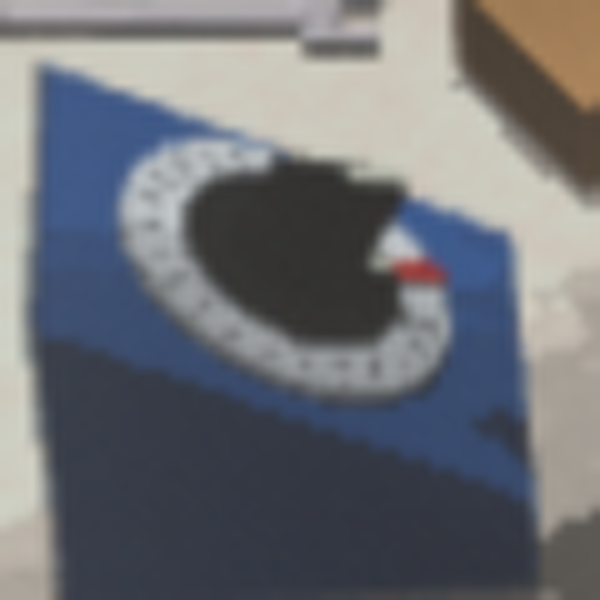

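The pointer's white tip (383,260) meets the red mark (420,272) in the side view. I move the arm aside to confirm from the top.

```bash
python3 -m inch '0 0 0 -1 0 0 0; 0 0 -1 -0.5 0 0 0; 0 0 -1 -0.4 0 0 0; 0 0 -1 -0.4 0 0 0; 0 0 -1 -0.3 0 0 0; 0 0 -1 -0.3 0 0 0; 0 0 -1 -0.3 0 0 0; 0 0 -1 -0.3 0 0 0; 0 0 -1 -0.3 0 0 0; 0 0 0 0 0 0 0'; python3 - <<'E'
from bar import *
c=camera("top");np.savez("pics/top5.npz",**c);C,k,e=center(c,np.array([.4815,.218,.0855]));print(C,k,e,bar(c,C))
hs=cv2.cvtColor(c["img"],cv2.COLOR_BGR2HSV).astype(int)
uv=np.stack(np.meshgrid(np.arange(512),np.arange(384)),-1).reshape(-1,2);A,r=ang(cast(c,uv,.010,C));H=hs.reshape(-1,3)
red=((H[:,0]<8)|(H[:,0]>172))&(H[:,1]>110)&(r<65);print(uv[red].tolist(),A[red].round(1))
s=camera("side");cv2.imwrite("pics/end.png",np.hstack([cv2.resize(c["img"][190:245,165:225],(400,367),interpolation=cv2.INTER_CUBIC),cv2.resize(s["img"][200:290,215:313],(400,367),interpolation=cv2.INTER_CUBIC)]))
E
```

```text
time_s: 21.6
ee_pos: [0.629, -0.0416, 0.2599]
eef_rot: [2.95, -0.462, -2.928]
force: [0.1, -0.0, 0.1]
grip_width: 0.0469
grip_force: 0.0
[0.48552794 0.21997216 0.08361036] 52 0.0019171168579271776 (np.int64(62), array([-5.5, -1.8]), array([53.1, 13.9]), 'ang -21.5', np.float64(0.05293866219582078))
[] []
```

View pics/end.png

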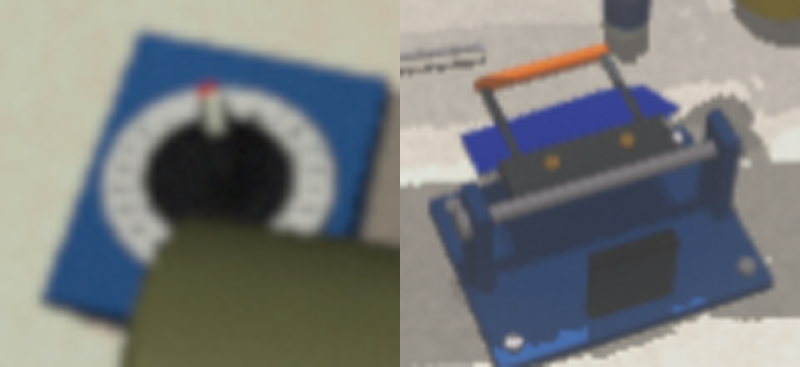

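The top crop shows the white pointer (213,120) running straight into the red mark (207,89). The measured bar angle is about −22° and the mark about −23.6°, well inside 7°. The side crop shows the holder flat with its blue face up, and the arm is clear.

```bash
python3 -c "
from station import ticket
print(ticket.hand_in())"
```

```text
the job is handed in; nothing more can be done
None
```

I handed the job in: the holder lies flat with its blue face up, and the dial pointer is about 2° from the red mark (the limit is about 7°). The arm is clear of everything and I saw no bystander moved; the hand-in gave no verdict.

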